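Half-lock the compost caddy's filter cap and hold it

TASK

Find the bayonet filter cap, the lid with the long grip bar, among the spare parts in the bin; leave the other parts in the bin. Put it into the round port on top of the compost caddy, lugs down through the two slots until its flange lies flat on the collar, then turn it clockwise (seen from above) to halfway before the lock click, where the bar lines up with the two raised half-turn ribs; never turn it on into the lock. Finish while still gripping the cap there, without letting go, and do not disturb the bottle, the soap dish or the beaker.

Things in the scene. Friction and masses are not known exactly. Their poses are not given: they have to be found in the camera images.
- cap: Bayonet cap, dark grey plastic, 80 g, upright in the bin. Origin: centre of underside, z up. Spigot 42 mm diameter, z 0-16 mm; round flange 68 mm diameter, z 16-22; straight grip bar on top, 60 mm along x, 14 mm wide along y, z 22-48 (grip across y). Two lugs, 10 mm wide, z 0-6, stick out along +x and -x, under the bar's ends, to radius 29 mm. Same after a half turn.
- port: Bayonet port on the caddy's lid: fixed grey collar, 76 mm outside, mouth 47 mm. Origin: where the cap's origin lies when the cap is fully down, flange on the collar's top (z = +16 mm); recess floor at z = -3 mm. Slots 15 mm wide at +x and -x, out to radius 32 mm, let the lugs down when the bar lies along the port's x. Nothing springs the cap up or back.
- half_mark: Two raised half-turn ribs on the caddy's lid, one on either side, outside the collar, radius 40-57 mm, 6 mm wide, 4 mm high, grey. Origin at the port's origin; x runs along both ribs, 45 degrees clockwise (seen from above) of the slots. The bar must end along this x, either way round.
- port_rim (a point): Centre of the collar's top. Lugs pass under its 7 mm ledge (2 to 3 mm play) and turn clockwise seen from above (negative about z); the other way a stop blocks after 5 degrees. Free to turn up to 55 degrees; from about 60 two sprung balls resist, too faintly to feel safely; at about 90 degrees the cap is locked on a stop. Over 70 degrees counts as locked.
- caddy: Compost caddy of beige plastic, 182 x 152 mm, lid top 140 mm above the cabinet floor, fixed. Origin: centre of its underside, z up; the port is at its centre, with parallel axes. It stands left or right of the middle, the bin on the other side.
- bin: Open white plastic parts bin, 180 (x) x 260 (y) x 30 mm high, walls and floor 5 mm thick, fixed. Origin: centre of its underside. Six dark grey parts stand in it, about 80 mm apart in two rows of three, in any order.
- plug: Sink plug in the bin: disc 58 mm diameter, 9 mm thick, with a round knob 16 mm diameter to 23 mm height. Origin: centre of underside.
- nut: Plain pipe ring in the bin, 52 mm outside, 34 mm inside diameter, 18 mm high. Origin: centre of underside.
- tee: Small tee pipe fitting in the bin, 52 mm long along y, its branch along +x to 28 mm, 18 mm high. Origin: underside.
- strainer: Round sink strainer in the bin, 58 mm diameter, 17 mm high. Origin: centre of underside.
- clip: U-shaped pipe clip in the bin, 46 x 16 mm, 21 mm high. Origin: centre of underside.
- bottle: Capped amber bottle, 62 mm diameter, 150 mm high, beyond the work. Origin: centre of underside. Bystander.
- soap_dish: White ceramic soap dish with soap, 110 x 75 x 24 mm, beyond the work. Origin: centre of underside. Bystander.
- beaker: White plastic beaker, 68 mm diameter, 85 mm high, beyond the work. Origin: centre of underside. Bystander.
There are look-alikes about, which are no part of the job. Leave any blue or purple look-alike of the plug alone. Leave any pink look-alike of the cap alone.

How it is judged:
By the outcome, as a careful person would: the job done as asked, in the order asked, and still so for the second after the job is handed in, while the arm keeps its last pose, push and grip.
It also fails if it takes over 43 s, if anything falls off the work surface, if the arm or the gripper's body presses on something with over 40 N, if the wrist force passes 120 N, or if a joint passes its speed limit or range.

ROBOT

A 6-joint arm with a two-finger parallel gripper is mounted at the origin on the work surface. World frame = base frame: x ahead of the robot, y to its left, z up, the work surface at z = 0. Lengths are in m, angles in degrees, forces in N, time in s.
With the tool pointing down it reaches from about 0.4 to 0.825 m from the base axis. Payload 7 kg.
Tool frame: the origin (TCP) lies at the very end of the fingers, on their centre line; the grasp point (between the pads) lies 19 mm behind it (r.grip_point_offset is the distance from the TCP to the grasp point, in m); z points along the fingers, y is the line along which they close (so a half turn about z gives the same grasp; the last joint's range is limited). The gripper opens to 85 mm and grips with 20 to 120 N. Pads are 22 mm wide; open, the fingers measure 114 mm over their backs; the gripper's body (76 mm by 85 mm) begins 54 mm behind the grasp point. The pads swing forward as they close: fully open they stand 13 mm farther back than shut.
Start: joints at [16.507, 20.546, 0.682, 0, -70.136, -16.507], TCP at [0.675, -0, 0.231] pointing down, gripper open.
Joint ranges: [-176.03, 176.03], [-82.01, 121.73], [-58.28, 71.71], [-173.87, 95.51], [-174.79, -0.11], [-173.66, 173.66]. Speed limits (degrees/s): [136.94, 136.94, 172.46, 180, 180, 180].

INTERFACE

Orientations are given as a 3x3 rotation matrix whose columns are the frame's x, y, z axes.
In Python, from bench import r gives the robot as it stands.
- The arm moves only by the tool shift_gripper, called after "Emit:" as name([rows], argument=value, ...), one row to a line, values as JSON. Schema: {"type":"object","properties":{"segments":{"type":"array","items":{"type":"array","items":{"type":"number"},"minItems":4,"maxItems":4},"minItems":1,"maxItems":20},"aperture":{"type":"number"},"only":{"type":"string"},"quiet":{"type":"boolean"},"lines":{"type":"string"}},"required":["segments"],"additionalProperties":false}. segments is a list of rows, 1 to 20 of them, each of 4 numbers: dx, dy, dz in m, then a turn about the tool's z in degrees; each row shifts and turns the commanded pose from where the row before left it, along the tool's axes as they then stand; what a row does not reach is not made up. A row lasts 1/10 s, in which the tool goes at most 0.05 m and 8.59 degrees, less where a joint would pass 70% of its speed; a pose out of reach is approached as far as the arm can. aperture is the finger opening in m, set as the call begins (left out keeps the last). The fingers move at their own pace and stop on an object; the grip force is fixed at half the most. Time passes only in rows, so rows that do not move let the fingers close. The tool returns the time, the measured TCP pose, the force, the opening and the grip force at its end. only (a regular expression) keeps the lines of the reply that match it, lines (a string "A,B") keeps lines A to B, and quiet returns only ok. Input that does not fit is refused with a message, and nothing moves.
- r.get_state(): the state, without advancing time (a new reading comes with each control period).
- r.grab_frame(name): name is "scene" or "side" or "wrist"; returns the picture (420x560x3 uint8, blue, green, red); there is no depth.
- r.camera_params(name): a dict with "K" (3x3 intrinsics, pixels), "T" (4x4, takes a point from camera to world coordinates). Camera axes: x right, y up, looking along -z (the intrinsics and any distortion apply to the point x, -y, -z); pixel columns grow to the right and rows downward; lengths in m; the calibration is good to about 2 mm. A picture is of the moment at which its call begins: read the wrist's pose just before it. camera_params takes no time and is no camera call; for the wrist camera it gives the pose at the moment of the call.
- r.finish_job(): hands the job in; it is judged then, once.
The state is a dict: "time": time; "joint_positions": joint angles; "joint_vel": joint speeds; "joint_torque": joint torques, N m; "ee_pos": TCP position; "tcp_rot": TCP orientation; "contact_force": force on the tool from outside, world axes, zero at the start; "wrist_torque": the same for the moment, N m; "gripper_width": finger opening in m; "grip_force": force on a finger pad.
Only numpy, scipy, OpenCV 4.12 (cv2) and the standard library are available. Lean on these libraries where they do the work, as an engineer would, in place of code of your own. Each camera call takes 0.05 s, during which the arm holds its last target. There are 200 camera calls.

## Working session

There is one attempt and no reset: what is moved stays moved. The work goes in short steps, Python scripts to look and compute and a tool call to move; the robot and the scene stay as the last step left them, time stands still between calls to the robot, and variables do not carry over. Pictures are saved under pics/ and viewed, at most 10 in all, crops included, and the job is handed in when it is done.

```bash
ls; mkdir -p pics
```

Run:
```python
from bench import r
import cv2,numpy as np
s=r.get_state();print(s['time'],s['ee_pos'],s['tcp_rot'],s['gripper_width'],r.grip_point_offset)
for n in("scene","side","wrist"):
    p=r.camera_params(n);print(n,{k:np.round(v,4).tolist() for k,v in p.items()})
    cv2.imwrite(f'pics/{n}0.png',r.grab_frame(n))
```

```text
pics
0.0 [ 6.74512327e-01 -2.05354876e-05  2.30371984e-01] [[-9.39661453e-05 -9.99998618e-01 -1.65971107e-03]
 [-9.99999986e-01  9.41993571e-05 -1.40435902e-04]
 [ 1.40592051e-04  1.65969785e-03 -9.99998613e-01]] 0.08513081475328592 0.0187
scene {'K': [[437.6694, 0.0, 274.0154], [0.0, 437.6694, 205.9734], [0.0, 0.0, 1.0]], 'T': [[-0.2587, -0.6671, 0.6986, 1.1998], [0.966, -0.1756, 0.19, 0.1921], [-0.004, 0.724, 0.6898, 0.7692], [0.0, 0.0, 0.0, 1.0]]}
side {'K': [[417.1938, 0.0, 280.3348], [0.0, 417.1938, 212.0799], [0.0, 0.0, 1.0]], 'T': [[-0.877, 0.3271, -0.3519, 0.2192], [-0.4802, -0.6219, 0.6186, 0.5619], [-0.0166, 0.7115, 0.7025, 0.7494], [0.0, 0.0, 0.0, 1.0]]}
wrist {'K': [[334.0915, 0.0, 285.5016], [0.0, 334.0915, 203.9158], [0.0, 0.0, 1.0]], 'T': [[-1.0, 0.0, 0.0017, 0.6761], [-0.0005, -0.953, -0.3029, -0.0778], [0.0017, -0.3029, 0.953, 0.3723], [0.0, 0.0, 0.0, 1.0]]}
```

View pics/scene0.png

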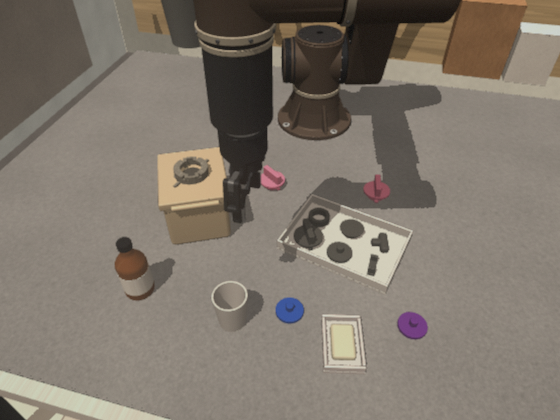

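View pics/side0.png

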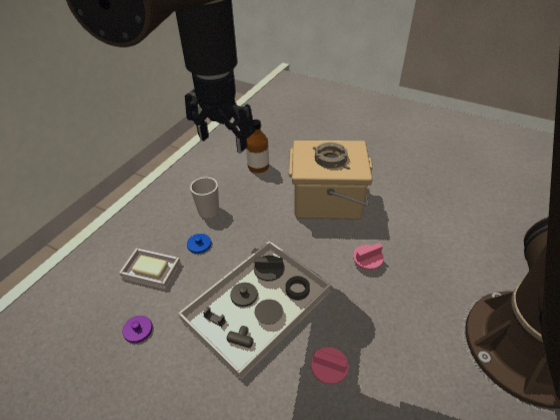

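The scene view shows the caddy with its collar near (191,170) and the cap with its bar near (308,235). In the side view they are near (331,154) and (268,267). Next I'll take rough positions and enlarge crops.

Create h.py:
```python
import numpy as np,cv2
from bench import r
def ray(P,u,v):
    d=np.linalg.solve(P['K'],np.array([u,v,1.]));d=P['T'][:3,:3]@np.array([d[0],-d[1],-d[2]])
    return P['T'][:3,3],d
def onz(P,u,v,z):
    o,d=ray(P,u,v);return o+d*(z-o[2])/d[2]
def tri(P,a,Q,b):
    o,d=ray(P,*a);p,e=ray(Q,*b)
    k=np.linalg.lstsq(np.c_[d,-e],p-o,rcond=None)[0]
    A,B=o+d*k[0],p+e*k[1];return (A+B)/2,np.linalg.norm(A-B)
def proj(P,X):
    c=P['T'][:3,:3].T@(np.asarray(X)-P['T'][:3,3]);q=P['K']@np.array([c[0],-c[1],-c[2]]);return q[:2]/q[2]
```

Run:
```python
from h import *
S,D=r.camera_params('scene'),r.camera_params('side')
for n,a,b,z in(("cap",(308,236),(269,267),.027),("port",(191,170),(331,154),.156)):
    print(n,tri(S,a,D,b),onz(S,*a,z),onz(D,*b,z))
s=cv2.imread('pics/scene0.png');d=cv2.imread('pics/side0.png')
c=lambda i,x,y:cv2.resize(i[y:y+75,x:x+100],None,fx=4,fy=4,interpolation=cv2.INTER_CUBIC)
cv2.imwrite('pics/m.png',np.vstack([np.hstack([c(s,145,135),c(d,282,120)]),np.hstack([c(s,260,195),c(d,220,230)])]))
```

```text
cap (array([0.52212756, 0.08723665, 0.02543531]), np.float64(0.003088470685500072)) [0.52464924 0.08885047 0.027     ] [0.52123288 0.08653484 0.027     ]
port (array([ 0.50659364, -0.19013742,  0.1511078 ]), np.float64(0.0030320840501944666)) [ 0.51366388 -0.18546935  0.156     ] [ 0.50435184 -0.18631244  0.156     ]
```

View pics/m.png

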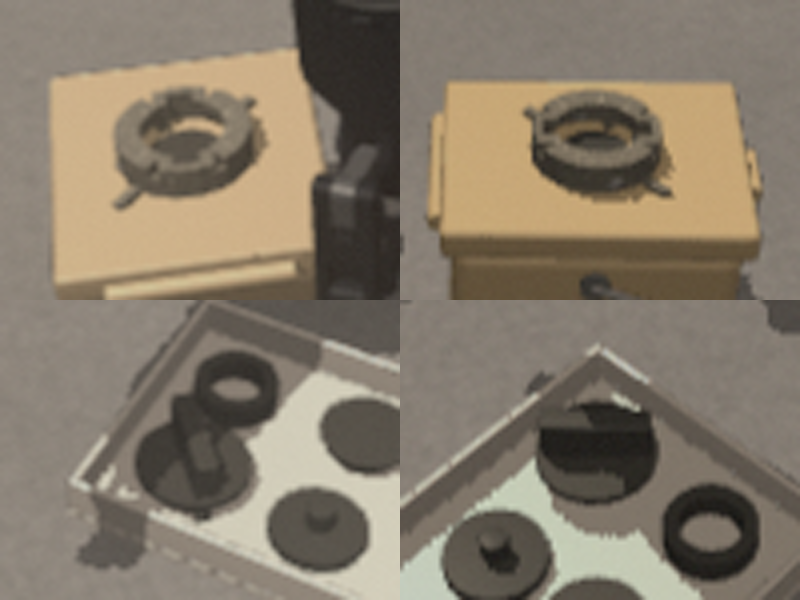

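View pics/wrist0.png

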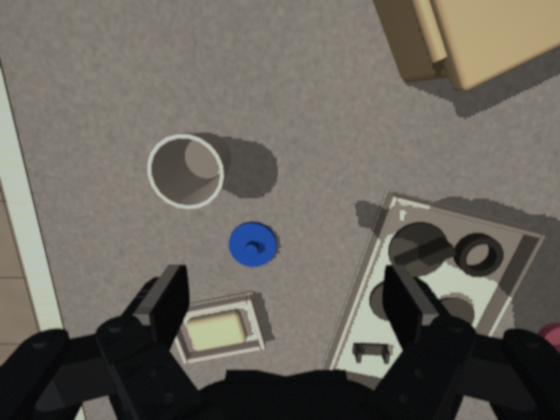

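The wrist view shows the cap's flange near (418,248), with the bar from about (392,265) to (450,240). In the crops, the ribs run diagonally across the lid. I'll move so the cap sits near the middle of the wrist image.

Emit:
shift_gripper([
  [-0.014, 0.038, 0, 0],
  [-0.014, 0.038, 0, 0],
  [-0.014, 0.038, 0, 0],
  [-0.014, 0.038, 0, 0],
  [0, 0, 0, 0],
  [0, 0, 0, 0],
])

```text
time: 0.75
ee_pos: [0.5226, 0.0564, 0.232]
tcp_rot: [[0.002, -1.0, 0.001], [-1.0, -0.002, 0.001], [-0.001, -0.001, -1.0]]
contact_force: [0.1, 0.9, 0.7]
gripper_width: 0.0852
grip_force: 0.0
```

Run:
```python
from h import *
P=r.camera_params('wrist');im=r.grab_frame('wrist');cv2.imwrite('pics/w1.png',im)
np.savez('w1.npz',**P)
s=r.get_state();print(s['time'],s['ee_pos'],proj(P,(.523,.088,.027)))
```

```text
0.8 [0.52323622 0.05619324 0.23172085] [286.42082805 203.06096024]
```

View pics/w1.png

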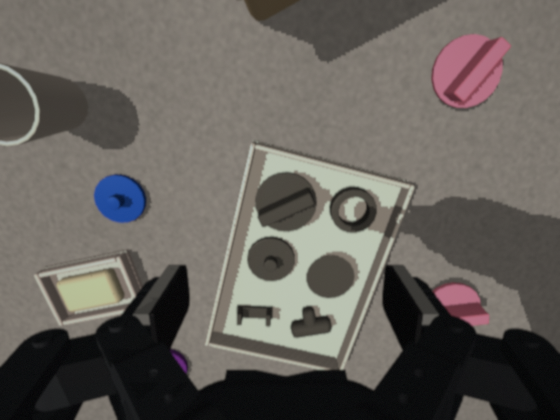

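The cap's flange is at about (286,202), with the bar rising to the right. Next I'll fit the flange and the bar's edges.

Run:
```python
from h import *
P=dict(np.load('w1.npz'));im=cv2.imread('pics/w1.png')
g=cv2.cvtColor(im,6)[160:245,245:330]
b=cv2.resize(g,None,fx=6,fy=6,interpolation=cv2.INTER_CUBIC)
m=(b<115).astype(np.uint8)
n,l,st,ce=cv2.connectedComponentsWithStats(m);k=l[42*6,41*6]
c=max(cv2.findContours((l==k).astype(np.uint8),0,1)[0],key=len)
e=cv2.fitEllipse(cv2.convexHull(c));u=(e[0][0]+.5)/6-.5+245;v=(e[0][1]+.5)/6-.5+160
print('ellipse px',u,v,np.array(e[1])/6,'expected d px',334*.068/.33)
print('centre z.024',onz(P,u,v,.024))
eq=cv2.equalizeHist(np.where(b<115,b*2,255).astype(np.uint8))
L=cv2.createLineSegmentDetector().detect(b)[0][:,0]
for q in L:
    if np.hypot(q[2]-q[0],q[3]-q[1])>100: 
        q6=(q+.5)/6-.5+[245,160,245,160];A=onz(P,q6[0],q6[1],.053)[:2];B=onz(P,q6[2],q6[3],.053)[:2]
        print(q6.round(1),A.round(4),B.round(4),np.degrees(np.arctan2(*(B-A)[::-1])).round(1))
cv2.imwrite('pics/c1.png',np.hstack([b,eq]))
```

```text
ellipse px 285.3237050374349 201.60743967692056 [59.284434   65.12832133] expected d px 68.82424242424243
centre z.024 [0.52420015 0.08727948 0.024     ]
[277.4 171.8 295.9 172. ] [0.532  0.0478] [0.5138 0.0479] 179.5
[245.9 179.7 250.6 159.6] [0.563  0.0557] [0.5578 0.0358] -104.6
```

Run:
```python
import cv2;a=cv2.imread('pics/c1.png');cv2.imwrite('pics/c1v.png',cv2.resize(a[:,:],(800,400)))
```

```text
(no output)
```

View pics/c1v.png

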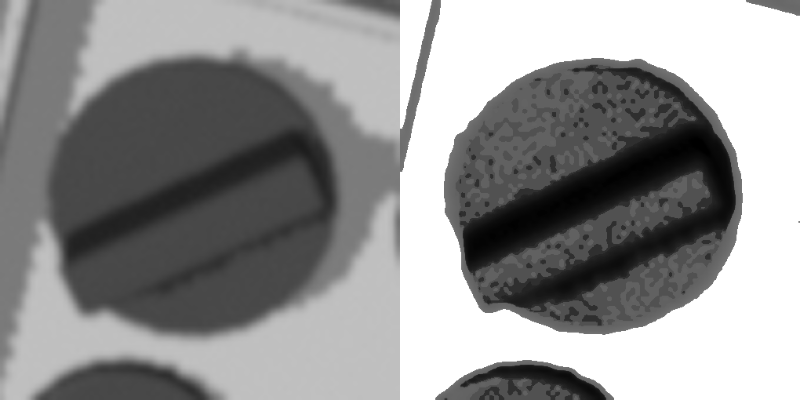

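The crop shows the bar's top face with corners at roughly A(68,258), B(303,152), C(330,208) and D(88,312). I'll convert these.

Run:
```python
from h import *
P=dict(np.load('w1.npz'))
X=[onz(P,245+x*85/400,160+y*85/400,.053)[:2] for x,y in((68,258),(303,152),(330,208),(88,312))]
for p in X: print(p.round(4))
f=lambda a,b:(np.linalg.norm(b-a).round(4),np.degrees(np.arctan2(*(a-b)[::-1])).round(1))
print(f(X[0],X[1]),f(X[3],X[2]),f(X[0],X[3]),f(X[1],X[2]),np.mean(X,0))
```

```text
[0.5505 0.0924]
[0.5002 0.0685]
[0.4941 0.0809]
[0.5464 0.1049]
(np.float64(0.0557), np.float64(25.5)) (np.float64(0.0575), np.float64(24.7)) (np.float64(0.0132), np.float64(-71.8)) (np.float64(0.0138), np.float64(-63.9)) [0.52280591 0.08669135]
```

The bar measures 57 x 13.5 mm against an expected 60 x 14. Its axis is at about 25° and its centre is near (0.523,0.087). Next I'll look at the port from the matching height.

Emit:
shift_gripper([
  [0.039, 0.002, -0.0183, 0],
  [0.039, 0.002, -0.0183, 0],
  [0.039, 0.002, -0.0183, 0],
  [0.039, 0.002, -0.0183, 0],
  [0.039, 0.002, -0.0183, 0],
  [0.039, 0.002, -0.0183, 0],
  [0.039, 0.002, -0.0183, 0],
  [0, 0, 0, 0],
  [0, 0, 0, 0],
])

```text
time: 1.7
ee_pos: [0.5093, -0.2185, 0.3587]
tcp_rot: [[-0.003, -1.0, -0.001], [-1.0, 0.003, 0.0], [-0.0, 0.001, -1.0]]
contact_force: [-0.4, 0.5, -0.4]
gripper_width: 0.0853
grip_force: 0.0
```

Run:
```python
from h import *
P=r.camera_params('wrist');im=r.grab_frame('wrist');cv2.imwrite('pics/w2.png',im)
np.savez('w2.npz',**P)
s=r.get_state();print(s['time'],s['ee_pos'],s['joint_positions'],proj(P,(.508,-.188,.156)))
u,v=map(int,proj(P,(.508,-.188,.15)))
cv2.imwrite('pics/c2.png',cv2.resize(im[v-75:v+75,u-100:u+100],None,fx=4,fy=4,interpolation=cv2.INTER_CUBIC));print(u,v)
```

```text
1.75 [ 0.50916068 -0.21754859  0.35835852] [-2.88738306e+00  5.82802523e+00 -2.29948473e+00 -2.72086769e-02
 -8.19562981e+01  2.78567701e+00] [287.84115926 202.73330091]
287 201
```

View pics/c2.png

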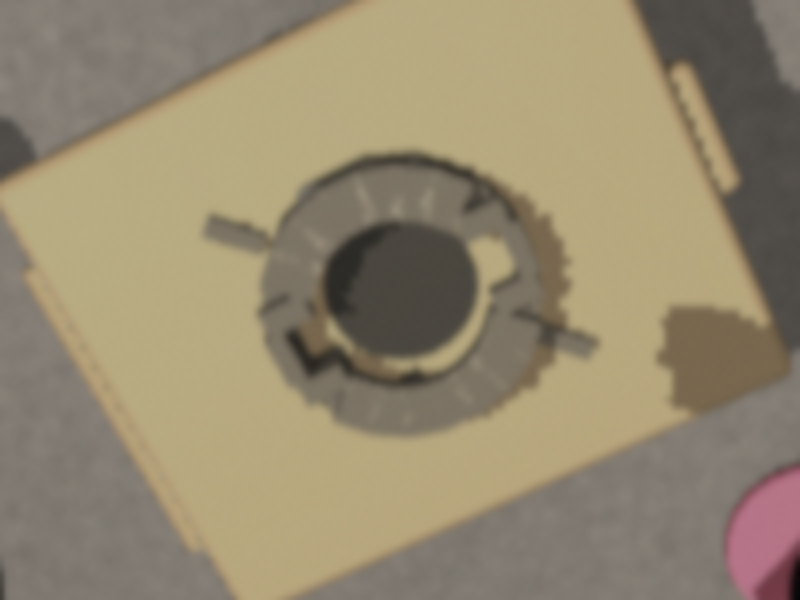

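The crop shows the collar centred near (403,298), with slots at upper right (490,262) and lower left (310,345). The ribs run from (205,225) to (596,345), so the ribs are clockwise of the slots, as described. I'll fit these.

Run:
```python
from h import *
P=dict(np.load('w2.npz'));im=cv2.imread('pics/w2.png')
u0,v0=187,126
c=cv2.resize(im[v0:v0+150,u0:u0+200],None,fx=4,fy=4,interpolation=cv2.INTER_CUBIC)
W=lambda x,y,z:onz(P,u0+(x+.5)/4-.5,v0+(y+.5)/4-.5,z)[:2]
h=cv2.cvtColor(c,40);print([c[y,x].tolist()+h[y,x].tolist() for x,y in((350,200),(400,410),(235,232),(450,480),(560,240))])
m=((h[...,1]<70)).astype(np.uint8)
n,l,st,_=cv2.connectedComponentsWithStats(m);k=l[410,400];m=(l==k).astype(np.uint8);print(st[k])
f=m.copy();cs=cv2.findContours(m,0,1)[0];f=cv2.drawContours(f,cs,-1,1,-1)
o=cv2.morphologyEx(f,2,cv2.getStructuringElement(2,(61,61)))
ct=max(cv2.findContours(o,0,1)[0],key=len);e=cv2.fitEllipse(ct);print('collar',e)
for z in(.151,.156):
    w=W(*e[0],z);print(z,w,[np.linalg.norm(W(e[0][0]+d,e[0][1],z)-w)*2 for d in(e[1][0]/2,)])
# ribs: grey ouside collar
h2=((h[...,1]<85)&(h[...,2]<170)).astype(np.uint8)
pts=[]
for x0,x1,y0,y1 in((190,258,205,255),(562,610,318,365)):
    rb=h2[y0:y1,x0:x1];ys,xs=np.nonzero(rb);q=np.c_[xs+x0,ys+y0].astype(np.float32)
    r_=cv2.minAreaRect(q);print('rib',len(q),r_,q.min(0),q.max(0));pts.append(q.mean(0))
a,b=W(*pts[0],.143),W(*pts[1],.143);print(a,b,(a+b)/2,np.linalg.norm(a-b),np.degrees(np.arctan2(*(a-b)[::-1])))
a,b=W(205,225,.143),W(596,345,.143);print('tips',a,b,(a+b)/2,np.linalg.norm(a-b),np.degrees(np.arctan2(*(a-b)[::-1])))
a,b=W(308,345,.15),W(495,262,.15);print('slots',(a+b)/2,np.degrees(np.arctan2(*(a-b)[::-1])))
```

```text
[[100, 116, 124, 20, 49, 124], [100, 116, 124, 20, 49, 124], [97, 112, 119, 20, 47, 119], [126, 167, 184, 21, 80, 184], [98, 129, 145, 20, 83, 145]]
[  201   153   393   285 58565]
collar ((400.5289001464844, 296.142822265625), (279.2588195800781, 284.6152648925781), 118.91388702392578)
0.151 [ 0.50914599 -0.18995269] [np.float64(0.07634222638848012)]
0.156 [ 0.50916639 -0.19147476] [np.float64(0.07525001178708102)]
rib 1824 ((231.12705993652344, 232.28839111328125), (60.51975631713867, 34.2503547668457), 13.626995086669922) [201. 211.] [257. 254.]
rib 1175 ((577.1846313476562, 343.1769104003906), (44.40443420410156, 35.59796905517578), 29.744882583618164) [562. 318.] [601. 361.]
[ 0.55594562 -0.20598412] [ 0.45866739 -0.17374748] [ 0.5073065 -0.1898658] 0.10248051176789483 -18.334467954969842
tips [ 0.56283753 -0.20811824] [ 0.45383179 -0.17290713] [ 0.50833466 -0.19051269] 0.11455162299428864 -17.90152852986105
slots [ 0.50913005 -0.18741967] 24.774037084921382
```

All the sizes agree: rib span is 114.6 mm (114) and the collar is 76 mm. The port is at about (0.5085,-0.1903), with slots at 27° and ribs at -18°. Next I'll go above the cap, turn the tool +65° and descend part way.

Emit:
shift_gripper([
  [-0.0435, -0.002, 0, 0],
  [-0.0435, -0.002, 0, 0],
  [-0.0435, -0.002, 0, 0],
  [-0.0435, -0.002, 0, 0],
  [-0.0435, -0.002, 0, 0],
  [-0.0435, -0.002, 0, 0],
  [-0.0435, -0.002, 0, 0],
  [0, 0, 0.03, 8.125],
  [0, 0, 0.03, 8.125],
  [0, 0, 0.03, 8.125],
  [0, 0, 0.03, 8.125],
  [0, 0, 0.03, 8.125],
  [0, 0, 0.03, 8.125],
  [0, 0, 0.03, 8.125],
  [0, 0, 0.03, 8.125],
  [0, 0, 0, 0],
  [0, 0, 0, 0],
], aperture=0.05)

```text
time: 3.45
ee_pos: [0.5228, 0.088, 0.1194]
tcp_rot: [[-0.904, -0.428, -0.001], [-0.428, 0.904, -0.001], [0.002, -0.001, -1.0]]
contact_force: [0.4, 0.1, 1.2]
gripper_width: 0.0501
grip_force: 0.0
```

Create go.py:
```python
import sys
from h import *
x,y,z,a=map(float,sys.argv[1:5])   # target TCP, bar angle (deg)
s=r.get_state();R=s['tcp_rot'];R=np.array(R)
d=R.T@(np.array([x,y,z])-s['ee_pos']);ya=np.degrees(np.arctan2(R[1,1],R[0,1]))
t=(ya-90-a+90)%180-90
print('t',s['time'],'bar ang',ya-90,'move',d.round(4),'turn',round(t,2),'J',np.round(s['joint_positions'],1),'F',np.round(s['contact_force'],1),np.round(s['wrist_torque'],2))
```

```bash
python3 go.py .5235 .087 .031 25
```

```text
t 3.45 bar ang 25.325241856588534 move [-0.0004 -0.0012  0.0884] turn 0.33 J [ 30.8  13.  -26.1   0.  -51.  -95.5] F [0.4 0.1 1.2] [ 0.01 -0.02 -0.  ]
```

Emit:
shift_gripper([
  [0, -0.001, 0.03, 0],
  [0, 0, 0.03, 0],
  [0, 0, 0.02, 0],
  [0, 0, 0.0084, 0],
  [0, 0, 0, 0],
  [0, 0, 0, 0],
])

```text
time: 4.05
ee_pos: [0.5245, 0.0872, 0.0325]
tcp_rot: [[-0.906, -0.424, 0.002], [-0.424, 0.906, 0.001], [-0.002, -0.0, -1.0]]
contact_force: [-0.1, 0.4, -0.3]
gripper_width: 0.05
grip_force: 0.0
```

```bash
python3 go.py .5235 .087 .031 25
```

```text
t 4.05 bar ang 25.100649210716114 move [0.001  0.0002 0.0015] turn 0.1 J [ 30.6  19.7 -31.2   0.  -39.  -95.5] F [-0.1  0.4 -0.3] [-0.02 -0.   -0.07]
```

Emit:
shift_gripper([
  [0.001, 0, 0, 0],
  [0, 0, 0, 0],
  [0, 0, 0, 0],
  [0, 0, 0, 0],
  [0, 0, 0, 0],
  [0, 0, 0, 0],
  [0, 0, 0, 0],
  [0, 0, 0, 0],
], aperture=0)

```text
time: 4.85
ee_pos: [0.5232, 0.0865, 0.0321]
tcp_rot: [[-0.906, -0.423, 0.002], [-0.423, 0.906, 0.001], [-0.002, -0.0, -1.0]]
contact_force: [-1.9, 0.7, 7.6]
gripper_width: 0.0131
grip_force: 59.3
```

```bash
python3 go.py .5235 .087 .031 25
```

```text
t 4.85 bar ang 25.03302307116803 move [-0.0005  0.0003  0.0011] turn 0.03 J [ 30.6  19.6 -31.4   0.  -38.9 -95.6] F [-1.9  0.7  7.6] [0.13 0.63 0.  ]
```

The bar is gripped, at 13 mm opening and 59 N. Next I'll lift, carry and check the hold.

Emit:
shift_gripper([
  [0, 0, -0.02, 0],
  [0, 0, -0.04, 0],
  [0, 0, -0.045, 0],
  [0, 0, -0.045, 0],
  [0, 0, -0.045, 0],
  [0.0186, -0.0349, 0, 0],
  [0.0186, -0.0349, 0, 0],
  [0.0186, -0.0349, 0, 0],
  [0.0186, -0.0349, 0, 0],
  [0.0186, -0.0349, 0, 0],
  [0.0186, -0.0349, 0, 0],
  [0.0186, -0.0349, 0, 0],
  [0, 0, 0, -2],
  [0, 0, 0, 0],
  [0, 0, 0, 0],
])

```text
time: 6.35
ee_pos: [0.5075, -0.1901, 0.226]
tcp_rot: [[-0.891, -0.453, -0.0], [-0.453, 0.891, 0.0], [0.0, 0.0, -1.0]]
contact_force: [-1.0, -0.6, -0.8]
gripper_width: 0.0126
grip_force: 58.8
```

```bash
python3 go.py .5085 -.1903 .2 27
```

Run:
```python
from h import *
P=r.camera_params('wrist');im=r.grab_frame('wrist');cv2.imwrite('pics/w3.png',im);np.savez('w3.npz',**P)
S=r.grab_frame('scene');cv2.imwrite('pics/s3.png',S);D=r.grab_frame('side');cv2.imwrite('pics/d3.png',D)
c=lambda i,x,y:cv2.resize(i[y:y+75,x:x+100],None,fx=4,fy=4,interpolation=cv2.INTER_CUBIC)
w=cv2.resize(im[180:420,120:440],(800,600))
cv2.imwrite('pics/m3.png',np.hstack([np.vstack([c(S,145,125),c(D,282,105)]),cv2.resize(im[150:420,195:375],(400,600))]))
```

```text
t 6.35 bar ang 26.94309431224933 move [-0.0008 -0.0006  0.026 ] turn -0.06 J [  0.2   8.3 -16.6  -0.  -65.2 -63.2] F [-1.  -0.6 -0.8] [ 0.05 -0.03  0.02]
```

View pics/m3.png

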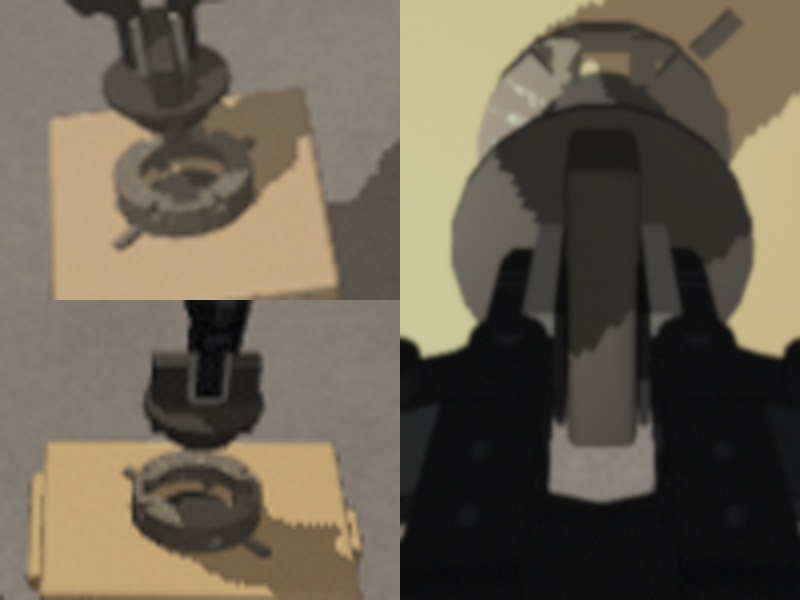

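The cap is held straight, and the far slot shows at (607,60) in the crop, on the bar's line (x about 605). Next I'll measure the cap's offset along the bar in the hand.

Run:
```python
from h import *
P=dict(np.load('w3.npz'));s=r.get_state();R=np.array(s['tcp_rot']);T=np.array(s['ee_pos']);z0=T[2]-.027
f=lambda x,y,z:(R.T@(onz(P,195+(x-400)/2.222,150+y/2.222,z)-T))[:2].round(4)
print('bar far',f(603,172,z0+.048),'near',f(605,445,z0+.048))
print('flange far',f(600,107,z0+.022),f(600,107,z0+.016))
print('slot',f(607,60,.15), f(607,60,.156),'flange L/R',f(452,240,z0+.019),f(752,240,z0+.019))
print('collar far edge',f(607,25,.156), 'expected port', (R.T@(np.array([.5085,-.1903,.156])-T)).round(4))
```

```bash
python3 go.py .5085 -.1903 .2 27
```

```text
bar far [ 0.029  -0.0009] near [-0.029  -0.0006]
flange far [ 0.0331 -0.0015] [ 0.0313 -0.0015]
slot [0.0266 0.0006] [0.028  0.0005] flange L/R [ 0.0013 -0.0345] [0.0012 0.0324]
collar far edge [0.0383 0.0005] expected port [-0.0002 -0.001   0.0701]
t 6.5 bar ang 27.044362389902517 move [-0.0002 -0.001   0.0261] turn 0.04 J [  0.3   8.2 -16.6  -0.  -65.2 -63.2] F [ 1.   0.5 -1.5] [-0.01 -0.02 -0.01]
```

The cap is centred in the hand and is over the port to within about 1 mm. I'll descend in stages and watch the force.

Emit:
shift_gripper([
  [0, 0, 0.015, 1],
  [0, 0, 0.015, 0],
  [0, 0, 0.01, 0],
  [0, 0, 0.005, 0],
  [0, 0, 0.004, 0],
  [0, 0, 0, 0],
  [0, 0, 0, 0],
])

```text
time: 7.2
ee_pos: [0.508, -0.1903, 0.1774]
tcp_rot: [[-0.899, -0.438, 0.001], [-0.438, 0.899, -0.0], [-0.0, -0.0, -1.0]]
contact_force: [-0.4, -0.3, 0.1]
gripper_width: 0.0125
grip_force: 58.8
```

```bash
python3 go.py .508 -.1903 .167 26
```

```text
t 7.2 bar ang 26.007241411013425 move [0.     0.     0.0104] turn 0.01 J [  0.2  10.6 -20.5   0.  -58.9 -64.2] F [-0.4 -0.3  0.1] [-0.    0.02 -0.01]
```

Emit:
shift_gripper([
  [0, 0, 0.004, 0],
  [0, 0, 0.003, 0],
  [0, 0, 0.002, 0],
  [0, 0, 0, 0],
  [0, 0, 0, 0],
])

```text
time: 7.7
ee_pos: [0.508, -0.1904, 0.17]
tcp_rot: [[-0.899, -0.439, 0.002], [-0.439, 0.899, -0.001], [-0.001, -0.001, -1.0]]
contact_force: [-6.1, 3.3, 15.7]
gripper_width: 0.0131
grip_force: 60.9
```

```bash
python3 go.py .508 -.1903 .167 26
```

```text
t 7.7 bar ang 26.031754687237793 move [-0.      0.0001  0.003 ] turn 0.03 J [  0.2  10.9 -21.2   0.  -57.8 -64.2] F [-6.1  3.3 15.7] [1.5  2.15 0.  ]
```

Run:
```python
from h import *
S=r.grab_frame('scene');D=r.grab_frame('side');im=r.grab_frame('wrist')
for n,i in(('s4',S),('d4',D),('w4',im)):cv2.imwrite(f'pics/{n}.png',i)
c=lambda i,x,y:cv2.resize(i[y:y+50,x:x+67],(400,300),interpolation=cv2.INTER_CUBIC)
cv2.imwrite('pics/m4.png',np.hstack([np.vstack([c(S,158,137),c(D,298,122)]),cv2.resize(im[150:420,195:375],(400,600))]))
```

```text
(no output)
```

View pics/m4.png

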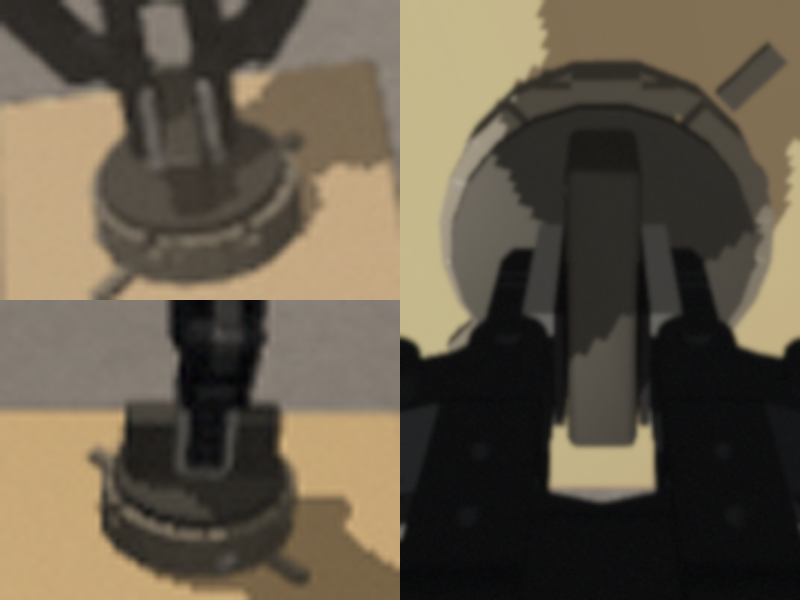

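The flange lies on or just over the collar, and the bar hasn't shifted in the hand. The collar shows slightly more on the right (770 against the flange edge at 752) than on the left (440 against 452). I'll ease toward the side the force points to, then press a little.

Emit:
shift_gripper([
  [0.0005, 0.0008, 0, 0],
  [0, 0, 0, 0],
  [0, 0, 0, 0],
])

```text
time: 8.15
ee_pos: [0.508, -0.1904, 0.1701]
tcp_rot: [[-0.898, -0.439, 0.003], [-0.439, 0.898, -0.001], [-0.002, -0.003, -1.0]]
contact_force: [-2.5, 1.1, 11.5]
gripper_width: 0.0127
grip_force: 60.5
```

```bash
python3 go.py .508 -.1903 .167 26
```

```text
t 8.15 bar ang 26.04031113007335 move [-0.      0.0001  0.0031] turn 0.04 J [  0.2  10.9 -21.3   0.1 -57.7 -64.2] F [-2.5  1.1 11.5] [ 0.22  0.99 -0.04]
```

Emit:
shift_gripper([
  [0, 0, 0.0015, 0],
  [0, 0, 0, 0],
  [0, 0, 0, 0],
])

```text
time: 8.45
ee_pos: [0.508, -0.1904, 0.17]
tcp_rot: [[-0.898, -0.439, 0.004], [-0.439, 0.898, -0.002], [-0.003, -0.003, -1.0]]
contact_force: [-7.9, 3.6, 23.9]
gripper_width: 0.0126
grip_force: 62.1
```

```bash
python3 go.py .508 -.1903 .167 26
```

```text
t 8.45 bar ang 26.063668402519454 move [-0.      0.0001  0.003 ] turn 0.06 J [  0.2  10.8 -21.3   0.1 -57.6 -64.2] F [-7.9  3.6 23.9] [ 1.42  2.74 -0.03]
```

The stop is firm, and the bar's apparent length (58 mm instead of 60) shows the cap hangs about 3 mm lower in the hand than assumed. So the flange is seated. I'll ease the press and start turning clockwise.

Emit:
shift_gripper([
  [0, 0, -0.0018, 0],
  [0, 0, 0, 0],
  [0, 0, 0, 4],
  [0, 0, 0, 4],
  [0, 0, 0, 4],
  [0, 0, 0, 0],
  [0, 0, 0, 0],
])

```text
time: 9.15
ee_pos: [0.5084, -0.1903, 0.17]
tcp_rot: [[-0.97, -0.242, 0.003], [-0.242, 0.97, -0.001], [-0.003, -0.002, -1.0]]
contact_force: [-0.2, 0.8, 11.1]
gripper_width: 0.013
grip_force: 60.2
```

```bash
python3 go.py .508 -.1903 .167 -18
```

```text
t 9.15 bar ang 14.01931136510639 move [0.0004 0.0001 0.003 ] turn 32.02 J [  0.2  10.9 -21.2   0.1 -57.7 -76.2] F [-0.2  0.8 11.1] [ 0.17  0.25 -0.08]
```

It turns freely (torque 0.08 N m). I'll continue to the ribs.

Emit:
shift_gripper([
  [0, 0, 0, 5],
  [0, 0, 0, 5],
  [0, 0, 0, 5],
  [0, 0, 0, 5],
  [0, 0, 0, 5],
  [0, 0, 0, 4],
  [0, 0, 0, 2],
  [0, 0, 0, 0],
  [0, 0, 0, 0],
  [0, 0, 0, 0],
])

```text
time: 10.15
ee_pos: [0.5086, -0.1903, 0.1701]
tcp_rot: [[-0.956, 0.292, 0.004], [0.292, 0.956, -0.001], [-0.004, -0.0, -1.0]]
contact_force: [0.4, -0.1, 9.5]
gripper_width: 0.0127
grip_force: 60.2
```

```bash
python3 go.py .508 -.1903 .167 -18
```

Run:
```python
from h import *
S=r.grab_frame('scene');D=r.grab_frame('side');im=r.grab_frame('wrist')
np.savez('w5.npz',**r.camera_params('wrist'))
for n,i in(('s5',S),('d5',D),('w5',im)):cv2.imwrite(f'pics/{n}.png',i)
c=lambda i,x,y:cv2.resize(i[y:y+50,x:x+67],(400,300),interpolation=cv2.INTER_CUBIC)
cv2.imwrite('pics/m5.png',np.hstack([np.vstack([c(S,158,137),c(D,298,122)]),cv2.resize(im[150:420,195:375],(400,600))]))
```

```text
t 10.15 bar ang -16.973169732331755 move [ 0.0006 -0.0001  0.0031] turn 1.03 J [ 2.000e-01  1.090e+01 -2.120e+01  1.000e-01 -5.770e+01 -1.072e+02] F [ 0.4 -0.1  9.5] [ 0.    0.05 -0.17]
```

View pics/m5.png

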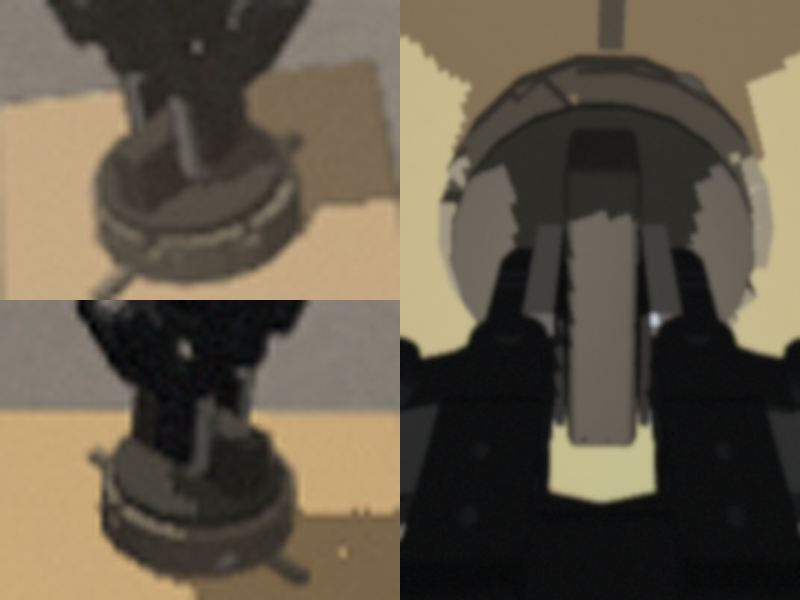

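The bar points straight at the rib, which is centred near x=612 and parallel to the bar to within 1–2°. One more degree clockwise puts it at -18°.

Emit:
shift_gripper([
  [0, 0, 0, 1.2],
  [0, 0, 0, 0],
  [0, 0, 0, 0],
  [0, 0, 0, 0],
])

```text
time: 10.7
ee_pos: [0.5086, -0.1903, 0.1701]
tcp_rot: [[-0.95, 0.312, 0.004], [0.312, 0.95, -0.001], [-0.004, -0.0, -1.0]]
contact_force: [-0.4, 0.7, 10.2]
gripper_width: 0.0127
grip_force: 60.2
```

```bash
python3 go.py .508 -.1903 .167 -18; python3 -c "
from bench import r
print(r.finish_job())"
```

```text
t 10.7 bar ang -18.157195238271584 move [ 0.0006 -0.0001  0.0031] turn -0.16 J [ 2.000e-01  1.090e+01 -2.120e+01  1.000e-01 -5.770e+01 -1.084e+02] F [-0.4  0.7 10.2] [-0.01  0.1   0.02]
the job is handed in; nothing more can be done
None
```

I put the cap in the port, turned it about 44° clockwise until the bar lined up with the half-turn ribs (within 1–2° by eye), and handed the job in at 10.7 s still gripping it; the hand-in gave no verdict, and I judged the flange seated from a firm stop and the pictures.

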